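Cure a lure's eye under the UV spot lamp

ROBOT

A 6-joint arm with a two-finger parallel gripper is mounted at the origin on the work surface. World frame = base frame: x ahead of the robot, y to its left, z up, the work surface at z = 0. Lengths are in m, angles in rad, forces in N, time in s.
With the tool pointing down it reaches from about 0.3 to 0.775 m from the base axis. Payload 14.6 kg.
Tool frame: the origin (TCP) lies at the very end of the fingers, on their centre line; the grasp point (between the pads) lies 19 mm behind it; z points along the fingers, y is the line along which they close (so a half turn about z gives the same grasp; the last joint's range is limited). The gripper opens to 94 mm and grips with 3 to 60 N. Pads are 16 mm wide; open, the fingers measure 119 mm over their backs; the gripper's body (75 mm by 177 mm) begins 78 mm behind the grasp point.
Start: joints at [-1.202, 0.3, 1.521, -0, 1.321, -0.067], TCP at [0.232, -0.499, 0.205] pointing down, gripper open.
Joint ranges: [-3.03, 3.03], [-0.79, 2.21], [0.23, 2.52], [-1.04, 4.18], [0, 3.07], [-2.55, 2.55]. Speed limits (rad/s): [2.22, 2.22, 2.57, 3.14, 3.14, 3.14].

INTERFACE

Orientations are given as [roll, pitch, yaw] about the fixed x, y, z axes, in that order (R = Rz(yaw) Ry(pitch) Rx(roll)).
In Python, from station import ctrl gives the robot as it stands. The module is installed in compiled form; this text tells all that it offers.
- The arm moves only by the tool step_arm, never from a script. Its argument "deltas" is a list of rows, each an object with "dp": the shift along the tool's x, y, z scaled (see below), a list of three; "twist": the turn about the tool's z scaled (see below). In form: [{"dp": [tx, ty, tz], "twist": twist}, ...]. A call has 1 to 12 rows; each row shifts and turns the commanded pose from where the row before left it, along the tool's axes as they then stand; what a row does not reach is not made up. The controller multiplies each number of a shift by 0.04 m and each number of a turn by 4 degrees. A row lasts 1/10 s, in which the tool goes at most 50 mm and 8.59 degrees, less where a joint would pass 70% of its speed; a pose out of reach is approached as far as the arm can. A call with a number of a shift or a turn outside -1 to 1 is refused whole. A call with a gripper value outside its range is refused whole. "gripper" is the opening, from -1 (shut) to 1 (fully open), set as the call begins (left out, the last holds). The fingers move at their own pace and stop on an object; "squeeze" is the grip in N (left out, the last holds). Time passes only in rows, so rows that do not move let the fingers close. It gives the time, the measured TCP pose, the force, the opening and the grip force at its end, in the units of the state.
- ctrl.get_obs(): the state, without advancing time (a new reading comes with each control period).
- ctrl.camera(name): name is "scene" or "top" or "wrist"; returns (picture, depth): 400x640x3 uint8, red, green, blue; 400x640 float32, m along the optical axis (not along the pixel's ray), 0 where there is no reading.
- ctrl.get_calibration(name): a dict with "fx", "fy", "cx", "cy" (pixels), "world_to_cam" (4x4, takes a point from world to camera coordinates); the wrist camera has in their place "hand_eye" (4x4, takes a point from camera to tool coordinates, whose origin is the TCP and whose axes are the flange's). Camera axes: x right, y down, z forward; pixel columns grow to the right and rows downward; lengths in m; the calibration is good to about 2 mm. A picture is of the moment at which its call begins: read the wrist's pose just before it. get_calibration takes no time and is no camera call.
- ctrl.hand_in(): hands the job in; it is judged then, once.
Trained networks look in the newest picture that a camera, given by its name, has taken for a name from the list of things; names that differ only in an ending like _2 or _b are one class to them, and where a whole thing is asked for, a point or a joint stands for the part that bears it (a point fixed in the world has none). Each returns a list of dicts, best first, with "conf" (0 to 1); they miss things now and then, are a little off and sometimes report something else, mostly with a low value. They report only what shows in the picture. A call takes as long as a camera call. They do not tell look-alikes from the thing itself.
- ctrl.spot_in(camera, label): "rect" ([left, top, right, bottom] as shares, 0 to 1, of the picture: columns of its width, rows of its height, round what is visible of it).
- ctrl.cut_out(camera, label): "pixels" (400x640 bool, what is visible of it) and "rect" ([left, top, right, bottom] as shares, 0 to 1, of the picture: columns of its width, rows of its height, round what is visible of it).
The state is a dict: "time_s": time; "qpos": joint angles; "joint_vel": joint speeds; "tau": joint torques, N m; "ee_pos": TCP position; "eef_rot": TCP orientation; "force": force on the tool from outside, world axes, zero at the start; "moment": the same for the moment, N m; "grip_width": finger opening in m; "grip_force": force on a finger pad.
Only numpy, scipy, OpenCV 4.12 (cv2) and the standard library are available. Lean on these libraries where they do the work, as an engineer would, in place of code of your own. Each camera call takes 0.05 s, during which the arm holds its last target. There are 200 camera calls.

TASK

This lure's eye has just been set in UV glue. Slide the holder over the station's base plate, without lifting it off, until the lure's eye is centred under the nozzle of the lamp, and let go of it; then start the exposure on the console: press the blue lamp-ready key, then the white key with two dots, then the green start key, each fully down and up again before the next. Press no other key, do not press start while the eye is out from under the nozzle, do not touch the lure or the lamp, and leave the other things on the table as they are.

Things in the scene. Friction and masses are not known exactly. Their poses are not given: they have to be found in the camera images.
- station: fixed UV spot-curing station: grey base plate 340 (x) by 240 mm (y), flat upper face 14 mm above the table. Origin: at table height under the plate's middle; x to its rear, away from the robot, where a column 22 mm thick, 255 mm tall stands at x = 0.140, y = -0.090 and carries the lamp. It may stand left or right on the table, the console on the other side.
- lamp: fixed upright UV lamp, black with bare fins, 41 mm across (48 mm at its clamp ring, 158 to 180 mm above the table), tapering below 100 mm to a nozzle 8 mm across; its top is 204 mm above the table. A level arm at 169 mm joins it to the column. Origin: at table height on its axis, at x = 0.055, y = 0 of the station. Not to be touched.
- lamp_tip (a point): centre of the lower end of the lamp's nozzle, 71 mm above the table, i.e. about 16 mm above the eye when the eye is under it. The tip is directly below the middle of the lamp.
- holder: loose sliding holder, about 0.3 kg, lying on the base plate: aluminium plate 170 (x) by 64 (y) by 10 mm with a lure held fast on it and an orange upright grip block. Origin: centre of its underside, 14 mm above the table; x points from the grip to the lure's nose, z up. It slides freely on the base plate in every direction.
- grip (a point): middle of the top of the holder's orange grip block, at x = -0.066, y = 0, 52 mm above the holder's underside (66 mm above the table). The block is 30 mm long (holder x), 16 mm wide (holder y, the way to grip it) and 42 mm tall, on the holder's 10 mm plate; the lure's tail pin stands 9 mm ahead of it (+x).
- lure: yellow-green and orange lure 98 mm long, about 30 mm deep and 22 mm thick, held fast on its side on the holder with its nose away from the grip; its top is about 55 mm above the table. Freshly glued: not to be touched.
- eye (a point): centre of the top of the lure's eye, a yellow disc 10 mm across with a black pupil, near the lure's nose: at x = 0.052, y = 0 of the holder and 41 mm above its underside, so 118 mm from the grip along the holder's x.
- console: fixed lamp controller: cream desk console 190 mm wide (y), 170 mm deep (x), 40 mm high in front, 86 mm at the rear; its top face slopes up at 15 degrees to the rear, with a dark display and two rows of three round keys, 52 mm apart front to back, 50 mm side to side. Origin: at table height under its middle; x to its rear, away from the robot, y to its left as the robot sees it.
- key_ready (a joint): blue lamp-ready spring key of the console, front row, left (+y of the console): a round cap 24 mm across in a dark collar 40 mm across and 12 mm high. Value: travel in m, 0 when up, 0.006 fully down; it starts to move at 1.5 N, needs 5 N fully down, and springs back up.
- key_ready_top (a point): centre of the top of the blue lamp-ready key's cap, which stands 22 mm above the console's sloping face when up; its z axis points out of the key (the key is pressed along -z), leaning 15 degrees from vertical towards the console's front.
- key_start (a joint): green start spring key of the console, front row, middle: a round cap 24 mm across in a dark collar 40 mm across and 12 mm high. Value: travel in m, 0 when up, 0.006 fully down; it starts to move at 1.5 N, needs 5 N fully down, and springs back up.
- key_start_top (a point): centre of the top of the green start key's cap, which stands 22 mm above the console's sloping face when up; its z axis points out of the key (the key is pressed along -z), leaning 15 degrees from vertical towards the console's front.
- key_stop (a joint): red stop spring key of the console, front row, right (-y): a round cap 24 mm across in a dark collar 40 mm across and 12 mm high. Value: travel in m, 0 when up, 0.006 fully down; it starts to move at 1.5 N, needs 5 N fully down, and springs back up. Not to be pressed.
- key_one (a joint): white one-dot programme spring key of the console, back row, left (+y of the console): a round cap 24 mm across in a dark collar 40 mm across and 12 mm high. Value: travel in m, 0 when up, 0.006 fully down; it starts to move at 1.5 N, needs 5 N fully down, and springs back up. Not to be pressed.
- key_two (a joint): white two-dot programme spring key of the console, back row, middle: a round cap 24 mm across in a dark collar 40 mm across and 12 mm high. Value: travel in m, 0 when up, 0.006 fully down; it starts to move at 1.5 N, needs 5 N fully down, and springs back up.
- key_two_top (a point): centre of the top of the white two-dot programme key's cap, which stands 22 mm above the console's sloping face when up; its z axis points out of the key (the key is pressed along -z), leaning 15 degrees from vertical towards the console's front.
- key_three (a joint): white three-dot programme spring key of the console, back row, right (-y): a round cap 24 mm across in a dark collar 40 mm across and 12 mm high. Value: travel in m, 0 when up, 0.006 fully down; it starts to move at 1.5 N, needs 5 N fully down, and springs back up. Not to be pressed.
- eye_cup: small white ceramic bowl of spare eyes, 36 mm wide and 22 mm tall, loose, on the rear left corner of the station's base plate. Origin: centre of its underside. Leave it alone.
- paint_pink: pink dropper bottle with a black cap, 30 mm wide, 90 mm tall, loose, behind the console. Origin: centre of its underside, z up. Leave it alone.
- paint_lime: green dropper bottle with a black cap, 30 mm wide, 90 mm tall, loose, behind the console. Origin: centre of its underside, z up. Leave it alone.
- can_black: black spray can, 65 mm wide, 193 mm tall, loose, out to the left. Origin: centre of its underside, z up. Leave it alone.
- can_silver: silver spray can with a black cap, 65 mm wide, 193 mm tall, loose, out to the right. Origin: centre of its underside, z up. Leave it alone.
- done_lure: finished pink lure 98 mm long, lying loose on the table across the front of the console, about 22 mm high. Origin: at table height under its middle. Leave it alone.
- brush: paint brush with a wooden handle, lying loose on the table to the right. Leave it alone.
Things that resemble listed ones, but are neither listed nor needed, are in the scene too. What is shaped like the holder but purple is not meant.

How it is judged:
On the way, in this order (a step that is already met when the one before it is completed fails the run):
1. the holder has been slid until the eye is within 4 mm (level distance) of the nozzle's axis, and let go (horizontal distance between eye and lamp_tip below 0.004 m and angle between holder's own z axis and vertical below 0.05 rad and height (world z) of holder below 0.019 m and contact force between the fingers and holder below 0.1 N and linear speed of holder below 0.01 m/s), for 0.2 s.
2. blue lamp-ready key down at least 4.5 mm, all other keys up, eye still under the nozzle (value of joint key_ready above 0.0045 m and value of joint each of key_start, key_stop, key_one, key_two, key_three below 0.0015 m and horizontal distance between eye and lamp_tip below 0.004 m), for 0.05 s.
3. blue key up again (value of joint each of key_ready, key_start, key_stop, key_one, key_two, key_three below 0.0015 m), for 0.05 s.
4. two-dot key down at least 4.5 mm, all other keys up, eye still under the nozzle (value of joint key_two above 0.0045 m and value of joint each of key_ready, key_start, key_stop, key_one, key_three below 0.0015 m and horizontal distance between eye and lamp_tip below 0.004 m), for 0.05 s.
5. two-dot key up again (all of step 3), for 0.05 s.
6. green start key down at least 4.5 mm, all other keys up, eye still under the nozzle (value of joint key_start above 0.0045 m and value of joint each of key_ready, key_stop, key_one, key_two, key_three below 0.0015 m and horizontal distance between eye and lamp_tip below 0.004 m), for 0.05 s.
At the end, for the whole second after the job is handed in: The eye is within 4 mm, measured level, of the nozzle's axis; the holder lies flat on the base plate, at rest and released; all six keys are up (all of step 5 and horizontal distance between eye and lamp_tip below 0.004 m and angle between holder's own z axis and vertical below 0.05 rad and height (world z) of holder below 0.019 m and linear speed of holder below 0.01 m/s); the robot touches nothing.
It fails at once if the red stop key, the one-dot or the three-dot key is pressed by more than 3 mm, or two keys are down at once (value of joint any of key_stop, key_one, key_three above 0.003 m or value of joint each of key_ready, key_two above 0.003 m or value of joint each of key_two, key_start above 0.003 m or value of joint each of key_ready, key_start above 0.003 m).
It fails at once if start is pressed while the eye is more than 6 mm out from under the nozzle (value of joint key_start above 0.003 m and horizontal distance between eye and lamp_tip above 0.006 m).
It fails at once if the robot touches the lure or the lamp, or the holder touches the lamp, with more than 1 N (contact force between any of the arm, the fingers and lure above 1 N or contact force between any of the fingers, the arm, holder and lamp above 1 N).
It fails at once if the holder is lifted more than 10 mm off the base plate, or tipped by more than 0.25 rad (height (world z) of holder above 0.024 m or angle between holder's own z axis and vertical above 0.25 rad).
It fails at once if another loose thing is moved by more than 25 mm or an upright one is tipped over (distance of any of eye_cup, paint_pink, paint_lime, can_black, can_silver, done_lure, brush from where it was at the start of the episode above 0.025 m or angle between any of eye_cup, paint_pink, paint_lime, can_black, can_silver's own z axis and vertical above 0.5 rad).
It also fails if it takes over 64 s, if anything falls off the work surface, if the arm or the gripper's body presses on something with over 40 N, if the wrist force passes 120 N, or if a joint passes its speed limit or range.

## Working session

There is one attempt and no reset: what is moved stays moved. The work goes in short steps, Python scripts to look and compute and a tool call to move; the robot and the scene stay as the last step left them, time stands still between calls to the robot, and variables do not carry over. Pictures are saved under pics/ and viewed, at most 10 in all, crops included, and the job is handed in when it is done.

Besides the shell and the picture viewer there is one more tool, called after "Call:" by a JSON object that holds its "method" and its "body". step_arm: Moves the arm, as the interface text tells. Its arguments: {"type":"object","properties":{"deltas":{"type":"array"},"gripper":{"type":"number"},"squeeze":{"type":"number"}},"required":["deltas"]}

```bash
mkdir -p pics; cat > h.py <<'E'
import numpy as np, cv2
from station import ctrl
from scipy.spatial.transform import Rotation as R
def cam(n):
    o=ctrl.get_obs(); p,d=ctrl.camera(n); c=ctrl.get_calibration(n)
    if n=="wrist":
        T=np.eye(4);T[:3,:3]=R.from_euler('xyz',o['eef_rot']).as_matrix();T[:3,3]=o['ee_pos'];M=T@np.array(c['hand_eye'])
    else: M=np.linalg.inv(np.array(c['world_to_cam']))
    return p,d,c,M
def cloud(d,c,M):
    v,u=np.mgrid[:400,:640]
    P=np.stack([(u-c['cx'])/c['fx']*d,(v-c['cy'])/c['fy']*d,d],-1)
    return P@M[:3,:3].T+M[:3,3]
def proj(w,c,M):
    q=np.linalg.inv(M)@np.append(w,1); return c['fx']*q[0]/q[2]+c['cx'],c['fy']*q[1]/q[2]+c['cy']
def save(n,p): cv2.imwrite(f'pics/{n}.png',p[...,::-1])
E
python3 - <<'E'
from h import *
print(ctrl.get_obs())
for n in("top","scene"):
    p,d,c,M=cam(n);save(n,p);W=cloud(d,c,M);print(n,M[:3,3])
    for l in("holder","grip","lure","eye","lamp","station","console","key_ready","key_start","key_two","eye_cup"):
        for r in ctrl.cut_out(n,l)[:2]:
            m=r['pixels']&(d>0)
            if m.any(): print(l,round(r['conf'],2),np.round(np.array(r['rect'])*[640,400,640,400]),np.round(np.median(W[m],0),4))
E
```

```text
{'time_s': 0.0, 'qpos': array([-1.20163033e+00,  3.00450270e-01,  1.52159793e+00, -2.91095589e-05,
        1.32067971e+00, -6.66216343e-02]), 'joint_vel': array([-0.0012678 , -0.00104892, -0.00012433,  0.00049034, -0.00057314,
       -0.0009265 ]), 'tau': array([ 5.67453590e-04, -5.31803262e+01, -3.52734876e+01,  7.08857970e-02,
        2.44101678e-02, -9.31749014e-05]), 'ee_pos': array([ 0.23205231, -0.49835766,  0.20489062]), 'eef_rot': array([-3.14045804e+00, -4.74435233e-05,  4.35794827e-01]), 'force': array([-0.00458612,  0.54237263, -0.42980252]), 'moment': array([0.01014552, 0.00572236, 0.01657271]), 'grip_force': 0.0, 'grip_width': 0.0938812235775082}
top [0.39311052 0.01314037 1.16592536]
holder 0.94 [367. 251. 408. 316.] [ 0.3165 -0.1594  0.0114]
holder 0.81 [257. 182. 292. 241.] [0.5298 0.1676 0.0255]
grip 0.96 [366. 252. 407. 313.] [ 0.319  -0.1593  0.0112]
grip 0.57 [256. 180. 294. 241.] [0.5274 0.1664 0.0255]
lure 0.67 [378. 267. 402. 293.] [ 0.3377 -0.1716  0.0365]
lure 0.57 [270. 188. 288. 221.] [0.5552 0.1578 0.0502]
eye 0.64 [257. 180. 294. 242.] [0.5274 0.1669 0.02
[... 747 characters left out ...]
.0246]
grip 0.8 [252. 158. 287. 199.] [ 0.3412 -0.1614  0.0123]
lure 0.59 [358. 204. 369. 219.] [0.5851 0.146  0.049 ]
lure 0.52 [256. 172. 276. 186.] [ 0.3526 -0.1772  0.0339]
eye 0.85 [251. 156. 290. 197.] [ 0.3393 -0.1589  0.0125]
eye 0.74 [358. 204. 376. 228.] [0.5926 0.1467 0.0247]
lamp 0.74 [328. 186. 385. 221.] [0.6701 0.1476 0.1715]
station 0.86 [329. 184. 418. 266.] [0.6695 0.16   0.0147]
console 0.74 [214. 204. 284. 255.] [ 0.6673 -0.2103  0.0676]
key_start 0.32 [328. 181. 382. 219.] [0.6708 0.146  0.1719]
key_two 0.56 [260. 235. 272. 266.] [ 0.7352 -0.1584  0.0419]
key_two 0.54 [246. 214. 250. 214.] [ 0.6031 -0.215   0.0842]
eye_cup 0.7 [401. 239. 410. 255.] [0.7229 0.2479 0.0274]
```

```bash
python3 - <<'E'
import cv2
a=cv2.imread('pics/top.png')[110:330,200:540]
cv2.imwrite('pics/c1.png',cv2.resize(a,None,fx=2.3,fy=2.3,interpolation=cv2.INTER_CUBIC))
E
```

```text
(no output)
```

View pics/c1.png

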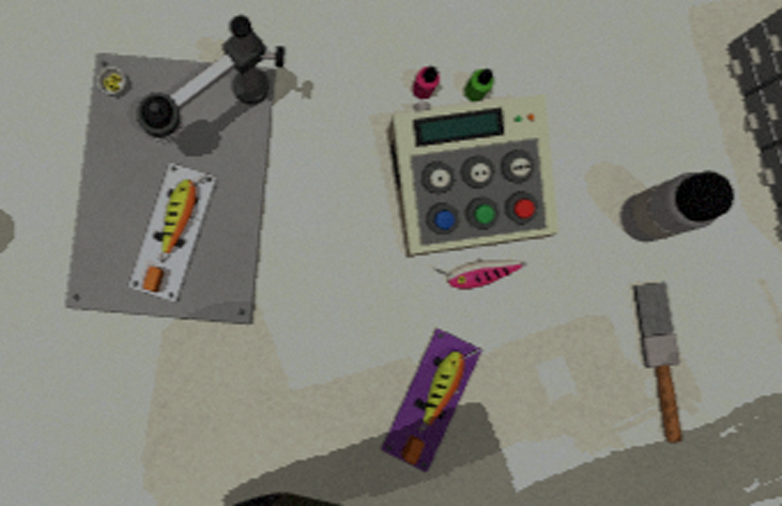

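The crop shows the grey station on the left with the aluminium holder (orange grip at crop (153,279)) and the lamp at (158,115). The console is in the middle: blue key (443,217), green (484,213), two-dot (479,171). The purple decoy is at (432,400).

```bash
python3 - <<'E'
from h import *
np.set_printoptions(suppress=True,precision=4)
p,d,c,M=cam("top");W=cloud(d,c,M);print(c['fx'])
print(ctrl.get_calibration('wrist'))
h=cv2.cvtColor(p,cv2.COLOR_RGB2HSV)
z=W[...,2]
u,v=np.mgrid[:640,:400][0].T,np.mgrid[:640,:400][1].T
# station plate
m=(abs(z-.014)<.004)&(h[...,1]<60)&(u>222)&(u<330)&(v>125)&(v<255)&(p.mean(-1)<125)
r=cv2.minAreaRect(W[m][:,:2].astype(np.float32));print('plate',m.sum(),r)
m=(abs(z-.024)<.005)&(u>255)&(u<295)&(v>178)&(v<245)&(p.mean(-1)>135)
r=cv2.minAreaRect(W[m][:,:2].astype(np.float32));print('holder',m.sum(),r)
m=(h[...,0]<14)&(h[...,1]>130)&(u>257)&(u<275)&(v>222)&(v<242)
print('grip',m.sum(),np.median(W[m],0))
m=(z>.19)&(z<.22)&(u>250)&(u<285)&(v>140)&(v<175)
print('lamptop',m.sum(),W[m].mean(0),W[m].min(0),W[m].max(0))
for l,(a,b) in dict(blue=(443,217),green=(484,213),two=(479,171),red=(524,208),one=(440,178),three=(520,167)).items():
    x,y=a/2.3+200,b/2.3+110
    k=(u-x)**2+(v-y)**2<9; print(l,np.median(W[k],0))
E
```

```text
389.48672262044676
{'fx': 299.2471895772748, 'fy': 299.2471895772748, 'cx': 320.56154036852547, 'cy': 198.8432035846213, 'hand_eye': array([[ 0.001 , -0.972 , -0.2351,  0.0687],
       [ 1.    ,  0.0008,  0.0012, -0.    ],
       [-0.001 , -0.2351,  0.972 , -0.1784],
       [ 0.    ,  0.    ,  0.    ,  1.    ]])}
plate 6250 ((0.5940532684326172, 0.1717797815799713), (0.2399255335330963, 0.3399098217487335), 84.54757690429688)
holder 569 ((0.5329948663711548, 0.16877727210521698), (0.0616459883749485, 0.1679740846157074), 72.47115325927734)
grip 59 [0.47   0.1848 0.0634]
lamptop 91 [0.6477 0.1662 0.194 ] [0.6336 0.1511 0.1901] [0.6631 0.1796 0.2067]
blue [ 0.5431 -0.1738  0.0718]
green [ 0.5468 -0.2222  0.0718]
two [ 0.598  -0.2156  0.0858]
red [ 0.5529 -0.273   0.0719]
one [ 0.589  -0.1673  0.0854]
three [ 0.6022 -0.2665  0.0848]
```

Call:
{"method": "step_arm", "body": {"deltas": [{"dp": [0,0,-0.8]},{"dp": [0,0,-0.8]},{"dp": [0.68,-0.74,-0.5]},{"dp": [0.68,-0.74,0]},{"dp": [0.68,-0.74,0]},{"dp": [0.68,-0.74,0]},{"dp": [0.68,-0.74,0]},{"dp": [0.68,-0.74,0]},{"dp": [0.68,-0.74,0]},{"dp": [0.68,-0.74,0]},{"dp": [0.68,-0.74,0]},{"dp": [0.68,-0.74,0]}]}}

```text
invalid input at $.deltas[0]: expected keys dp, twist
```

Call:
{"method": "step_arm", "body": {"deltas": [{"dp": [0.68,-0.74,0]},{"dp": [0.68,-0.74,0]},{"dp": [0.68,-0.74,0]},{"dp": [0.68,-0.74,0]},{"dp": [0.68,-0.74,0]},{"dp": [0.68,-0.74,0]},{"dp": [0.68,-0.74,0],"twist": -1},{"dp": [0,0,0.6],"twist": -1},{"dp": [0,0,0.6],"twist": -1},{"dp": [0,0,0.6],"twist": -1},{"dp": [0,0,0.6],"twist": -1},{"dp": [0,0,0],"twist": -1}]}}

```text
invalid input at $.deltas[0]: expected keys dp, twist
```

Call:
{"method": "step_arm", "body": {"deltas": [{"dp": [0,0,0],"twist": -1},{"dp": [0,0,0],"twist": -1},{"dp": [0,0,0],"twist": -1},{"dp": [0,0,0],"twist": -1},{"dp": [0,0,0],"twist": -1},{"dp": [0,0,0],"twist": -1},{"dp": [0,0,0],"twist": -1},{"dp": [0,0,0],"twist": -1},{"dp": [0,0,0],"twist": -1},{"dp": [0,0,0],"twist": -1},{"dp": [0,0,0],"twist": -1},{"dp": [0,0,0],"twist": -1}]}}

```text
time_s: 2.45
ee_pos: [0.2322, -0.4986, 0.2055]
eef_rot: [3.142, 0.0, 1.276]
force: [-0.3, -0.4, 0.7]
grip_width: 0.0939
grip_force: 0.0
```

Call:
{"method": "step_arm", "body": {"deltas": [{"dp": [0,0,0],"twist": -1},{"dp": [0,0,0],"twist": -1},{"dp": [0,0,0],"twist": -1},{"dp": [0,0,0],"twist": -1},{"dp": [0,0,0],"twist": -1},{"dp": [0,0,0],"twist": -1},{"dp": [0,0,0],"twist": -1},{"dp": [0,0,0],"twist": -1},{"dp": [0,0,0],"twist": -1},{"dp": [0,0,0],"twist": -1},{"dp": [0,0,0],"twist": -1},{"dp": [0,0,0],"twist": -1}]}}

```text
time_s: 3.65
ee_pos: [0.2322, -0.4986, 0.2055]
eef_rot: [3.142, 0.0, 2.114]
force: [0.3, 0.4, 0.4]
grip_width: 0.094
grip_force: 0.0
```

```bash
python3 - <<'E'
from h import *
np.set_printoptions(suppress=True,precision=4)
o=ctrl.get_obs();print(o['time_s'],o['ee_pos'],o['eef_rot'],o['qpos'])
p,d,c,M=cam("wrist");save('w1',p);np.savez('w1',p=p,d=d,M=M)
E
```

```text
3.65 [ 0.2322 -0.4986  0.2055] [3.1416 0.     2.1142] [-1.2016  0.2999  1.521   0.      1.3207 -1.745 ]
```

View pics/w1.png

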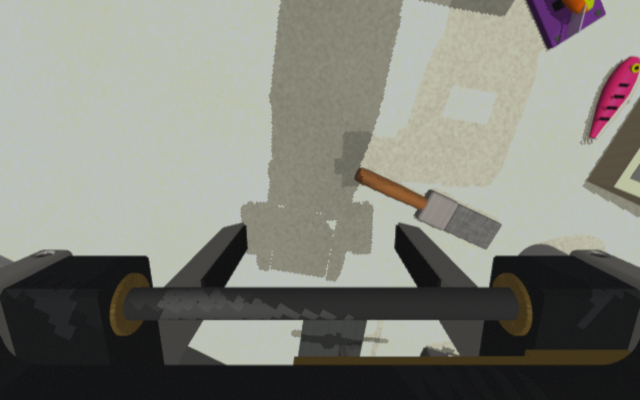

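The first two calls were refused because the twist was missing, so the arm only turned in place. The view shows floor, the brush (430,205), and the gripper filling the lower rows. Now I translate.

Call:
{"method": "step_arm", "body": {"deltas": [{"dp": [0,0,-0.8],"twist": 0},{"dp": [0.61,0.73,-0.5],"twist": 0},{"dp": [0.61,0.73,0],"twist": 0},{"dp": [0.61,0.73,0],"twist": 0},{"dp": [0.61,0.73,0],"twist": 0},{"dp": [0.61,0.73,0],"twist": 0},{"dp": [0.61,0.73,0],"twist": 0},{"dp": [0.61,0.73,0],"twist": 0},{"dp": [0.61,0.73,0],"twist": 0},{"dp": [0.61,0.73,0],"twist": 0},{"dp": [0.61,0.73,0],"twist": 0},{"dp": [0.61,0.73,0],"twist": 0}]}}

```text
time_s: 4.9
ee_pos: [0.3697, -0.1017, 0.2577]
eef_rot: [3.141, 0.001, 2.11]
force: [0.7, -0.5, -0.2]
grip_width: 0.0938
grip_force: 0.0
```

Call:
{"method": "step_arm", "body": {"deltas": [{"dp": [0.61,0.73,0],"twist": 0},{"dp": [0.61,0.73,0],"twist": 0},{"dp": [0.61,0.73,0],"twist": 0},{"dp": [0.61,0.73,0],"twist": 0},{"dp": [0.61,0.73,0],"twist": 0},{"dp": [0.61,0.73,0],"twist": 0},{"dp": [0.61,0.73,0],"twist": 0},{"dp": [0.61,0.73,0],"twist": 0},{"dp": [0,0,0],"twist": -1},{"dp": [0,0,0],"twist": -1},{"dp": [0,0,0],"twist": -1},{"dp": [0,0,0],"twist": -1}]}}

```text
time_s: 6.1
ee_pos: [0.4693, 0.1845, 0.2574]
eef_rot: [-3.142, 0.0, 2.392]
force: [1.1, 0.1, -0.5]
grip_width: 0.094
grip_force: 0.0
```

Call:
{"method": "step_arm", "body": {"deltas": [{"dp": [0,0,0],"twist": -1},{"dp": [0,0,0],"twist": -1},{"dp": [0,0,0],"twist": -1},{"dp": [0,0,0],"twist": -1},{"dp": [0,0,0],"twist": -1},{"dp": [0,0,0],"twist": -1},{"dp": [0,0,0],"twist": -0.3},{"dp": [0,0,0],"twist": 0}]}}

```text
time_s: 6.9
ee_pos: [0.4693, 0.1844, 0.2575]
eef_rot: [3.142, 0.0, 2.829]
force: [-0.2, -0.3, -0.1]
grip_width: 0.0937
grip_force: 0.0
```

```bash
python3 - <<'E'
from h import *
np.set_printoptions(suppress=True,precision=4)
p,d,c,M=cam("wrist");save('w2',p)
W=cloud(d,c,M);h=cv2.cvtColor(p,cv2.COLOR_RGB2HSV)
m=(h[...,0]<14)&(h[...,1]>130)&(abs(W[...,2]-.066)<.006)&(W[...,0]<.5)
print(m.sum()); 
if m.any(): print(cv2.minAreaRect(W[m][:,:2].astype(np.float32)),np.median(W[m],0))
E
```

```text
110
((0.4696325957775116, 0.1887252926826477), (0.013885417953133583, 0.028305206447839737), 72.50320434570312) [0.4755 0.1863 0.0647]
```

View pics/w2.png

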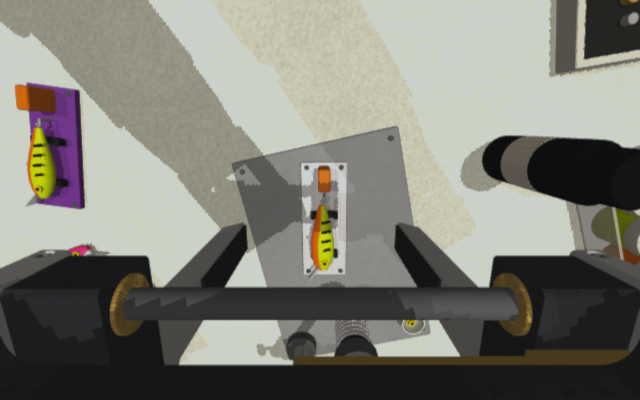

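The wrist view shows the grip at (324,178), the eye at (323,263) and the lamp foot at (355,345). Grip is at (0.4696, 0.1887) with yaw −17.5°, so I descend and grasp.

Call:
{"method": "step_arm", "body": {"deltas": [{"dp": [0.06,0.1,0.93],"twist": -0.1},{"dp": [0,0,0.93],"twist": 0},{"dp": [0,0,0.93],"twist": 0},{"dp": [0,0,0.93],"twist": 0},{"dp": [0,0,0.93],"twist": 0},{"dp": [0,0,0.93],"twist": 0},{"dp": [0,0,0],"twist": 0}]}}

```text
time_s: 7.65
ee_pos: [0.4659, 0.1882, 0.0305]
eef_rot: [-3.137, -0.006, 2.836]
force: [0.5, -0.5, 0.9]
grip_width: 0.094
grip_force: 0.0
```

Call:
{"method": "step_arm", "body": {"deltas": [{"dp": [0,0,0],"twist": 0},{"dp": [0,0,0],"twist": 0},{"dp": [0,0,0],"twist": 0},{"dp": [0,0,0],"twist": 0},{"dp": [0,0,0],"twist": 0},{"dp": [0,0,0],"twist": 0},{"dp": [0,0,0],"twist": 0},{"dp": [0,0,0],"twist": 0}], "gripper": -1, "squeeze": 10}}

```text
time_s: 8.45
ee_pos: [0.4683, 0.189, 0.0343]
eef_rot: [3.142, -0.0, 2.837]
force: [-0.4, 0.1, -0.1]
grip_width: 0.0335
grip_force: 0.0
```

Call:
{"method": "step_arm", "body": {"deltas": [{"dp": [0,0,0],"twist": 0},{"dp": [0,0,0],"twist": 0},{"dp": [0,0,0],"twist": 0},{"dp": [0,0,0],"twist": 0}]}}

```text
time_s: 8.85
ee_pos: [0.4682, 0.189, 0.0342]
eef_rot: [-3.142, -0.0, 2.837]
force: [0.2, 0.7, -0.2]
grip_width: 0.0161
grip_force: 10.0
```

```bash
python3 - <<'E'
from h import *
np.set_printoptions(suppress=True,precision=4)
p,d,c,M=cam("wrist");save('w3',p)
p,d,c,M=cam("top");W=cloud(d,c,M);z=W[...,2]
v,u=np.mgrid[:400,:640]
for a,b in((.19,.215),(.12,.16),(.16,.185)):
    m=(z>a)&(z<b)&(u>245)&(u<282)&(v>140)&(v<178); print(a,m.sum(),cv2.minEnclosingCircle(W[m][:,:2].astype(np.float32)),W[m].mean(0))
print(ctrl.get_obs()['grip_width'],ctrl.get_obs()['grip_force'])
E
```

```text
0.19 101 ((0.6481777429580688, 0.16641637682914734), 0.015881840139627457) [0.6475 0.1664 0.1941]
0.12 33 ((0.6469531655311584, 0.15929390490055084), 0.0240276250988245) [0.6355 0.157  0.1332]
0.16 205 ((0.6567844152450562, 0.15742632746696472), 0.03605659306049347) [0.6499 0.1571 0.1774]
0.01571578143990187 10.000073611736298
```

View pics/w3.png

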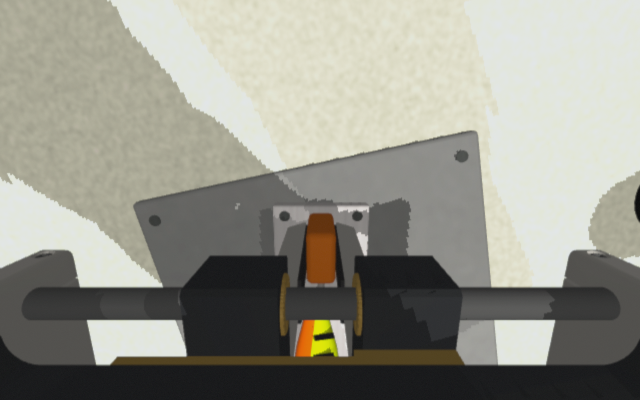

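The grip block at (321,248) is held between the pads, and the lamp axis is confirmed near (0.648, 0.1665). Now I slide.

Call:
{"method": "step_arm", "body": {"deltas": [{"dp": [-0.18,0.1,0],"twist": 0},{"dp": [-0.19,0.1,0],"twist": 0},{"dp": [-0.18,0.1,0],"twist": 0},{"dp": [-0.19,0.1,0],"twist": 0},{"dp": [-0.18,0.11,0],"twist": 0},{"dp": [-0.19,0.1,0],"twist": 0},{"dp": [-0.18,0.1,0],"twist": 0},{"dp": [-0.19,0.1,0],"twist": 0},{"dp": [0,0,0],"twist": 0},{"dp": [0,0,0],"twist": 0},{"dp": [0,0,0],"twist": 0}]}}

```text
time_s: 10.05
ee_pos: [0.5343, 0.2021, 0.0342]
eef_rot: [-3.142, 0.0, 2.837]
force: [0.3, 0.4, -1.7]
grip_width: 0.0158
grip_force: 10.0
```

Call:
{"method": "step_arm", "body": {"deltas": [{"dp": [0,0,0],"twist": 0},{"dp": [0,0,0],"twist": 0},{"dp": [0,0,0],"twist": 0},{"dp": [0,0,0],"twist": 0},{"dp": [0,0,0],"twist": 0}], "gripper": -0.2}}

```text
time_s: 10.55
ee_pos: [0.5344, 0.2022, 0.0343]
eef_rot: [3.142, 0.0, 2.837]
force: [0.2, -0.0, 0.2]
grip_width: 0.0374
grip_force: 0.0
```

Call:
{"method": "step_arm", "body": {"deltas": [{"dp": [0,0,-0.8],"twist": 0},{"dp": [0,0,-0.8],"twist": 0},{"dp": [0.5,0,-0.8],"twist": 0},{"dp": [0.5,0,-0.8],"twist": 0},{"dp": [0.5,0,0],"twist": 0},{"dp": [0,0,0],"twist": 1},{"dp": [0,0,0],"twist": 1},{"dp": [0,0,0],"twist": 1},{"dp": [0,0,0],"twist": 1},{"dp": [0,0,0],"twist": 1},{"dp": [0,0,0],"twist": 1},{"dp": [0,0,0],"twist": 1}]}}

```text
time_s: 11.75
ee_pos: [0.4771, 0.2201, 0.1623]
eef_rot: [3.142, -0.0, 2.346]
force: [0.2, -0.1, -0.2]
grip_width: 0.0376
grip_force: 0.0
```

Call:
{"method": "step_arm", "body": {"deltas": [{"dp": [0,0,0],"twist": 1},{"dp": [0,0,0],"twist": 1},{"dp": [0,0,0],"twist": 1},{"dp": [0,0,0],"twist": 1},{"dp": [0,0,0],"twist": 1},{"dp": [0,0,0],"twist": 1},{"dp": [0,0,0],"twist": 1},{"dp": [0,0,0],"twist": 1},{"dp": [0,0,0],"twist": 1},{"dp": [0,0,0],"twist": 1},{"dp": [0,0,0],"twist": 1},{"dp": [0,0,0],"twist": 1}]}}

```text
time_s: 12.95
ee_pos: [0.4772, 0.2201, 0.1623]
eef_rot: [3.142, -0.0, 1.508]
force: [0.2, -0.6, 0.0]
grip_width: 0.0377
grip_force: 0.0
```

Call:
{"method": "step_arm", "body": {"deltas": [{"dp": [0,0,0],"twist": 1},{"dp": [0,0,0],"twist": 1},{"dp": [0,0,0],"twist": 1},{"dp": [0,0,0],"twist": 0},{"dp": [0,0,0],"twist": 0}]}}

```text
time_s: 13.45
ee_pos: [0.4772, 0.2201, 0.1623]
eef_rot: [3.142, -0.0, 1.304]
force: [-0.8, -0.7, -0.3]
grip_width: 0.0375
grip_force: 0.0
```

```bash
python3 - <<'E'
from h import *
np.set_printoptions(suppress=True,precision=4)
p,d,c,M=cam("wrist");save('w4',p);np.savez('w4',p=p,d=d,M=M)
a=proj([.648,.1665,.071],c,M);b=proj([.648,.1665,.055],c,M);print(a,b)
x,y=int(a[0]),int(a[1]);x0=max(0,min(x-60,520));y0=max(0,y-60)
print(x0,y0)
save('w4c',cv2.resize(p[y0:y0+110,x0:x0+120],None,fx=5,fy=5,interpolation=cv2.INTER_CUBIC))
E
```

```text
(np.float64(510.7869615344446), np.float64(208.94324136755432)) (np.float64(500.7587164852765), np.float64(204.5860998671635))
450 148
```

View pics/w4c.png

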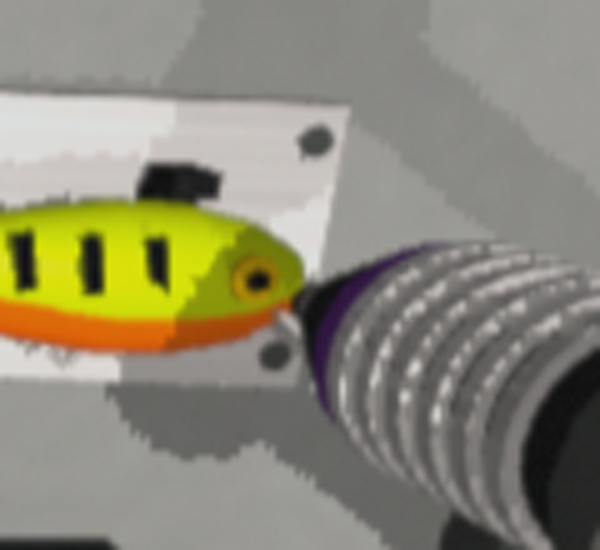

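The eye at crop (256,279) projects within about 1 px (1 mm) of where a centred eye should be. The nozzle end at about (305,300) also matches its prediction, so the placing is good. Next are the keys.

Call:
{"method": "step_arm", "body": {"deltas": [{"dp": [0,0,-0.9],"twist": 0},{"dp": [-0.96,0.27,0],"twist": 0},{"dp": [-0.96,0.27,0],"twist": 0},{"dp": [-0.96,0.27,0],"twist": 0},{"dp": [-0.96,0.27,0],"twist": 0},{"dp": [-0.96,0.27,0],"twist": 0},{"dp": [-0.96,0.27,0],"twist": 0},{"dp": [-0.96,0.27,0],"twist": 0},{"dp": [-0.96,0.27,0],"twist": 0},{"dp": [-0.96,0.27,0],"twist": 0},{"dp": [-0.96,0.27,0],"twist": 0},{"dp": [-0.96,0.27,0],"twist": 0}], "gripper": -1}}

```text
time_s: 14.7
ee_pos: [0.479, -0.2204, 0.1984]
eef_rot: [3.141, 0.0, 1.303]
force: [0.3, 0.7, -0.1]
grip_width: 0.0004
grip_force: 0.0
```

Call:
{"method": "step_arm", "body": {"deltas": [{"dp": [0,0,0],"twist": 1},{"dp": [0,0,0],"twist": 1},{"dp": [0,0,0],"twist": 1},{"dp": [0,0,0],"twist": 1},{"dp": [0,0,0],"twist": 1},{"dp": [0,0,0],"twist": 1},{"dp": [0,0,0],"twist": 1},{"dp": [0,0,0],"twist": 1},{"dp": [0,0,0],"twist": 1},{"dp": [0,0,0],"twist": 1},{"dp": [0,0,0],"twist": 1},{"dp": [0,0,0],"twist": 1}]}}

```text
time_s: 15.9
ee_pos: [0.4793, -0.2187, 0.1982]
eef_rot: [-3.142, 0.0, 0.462]
force: [-0.5, 0.5, -0.0]
grip_width: 0.0002
grip_force: 0.0
```

Call:
{"method": "step_arm", "body": {"deltas": [{"dp": [0,0,0],"twist": 1},{"dp": [0,0,0],"twist": 1},{"dp": [0,0,0],"twist": 1},{"dp": [0,0,0],"twist": 1},{"dp": [0,0,0],"twist": 1},{"dp": [0,0,0],"twist": 0},{"dp": [0,0,0],"twist": 0}]}}

```text
time_s: 16.6
ee_pos: [0.4793, -0.2187, 0.1983]
eef_rot: [-3.142, 0.0, 0.118]
force: [-0.9, 0.3, 0.1]
grip_width: 0.0001
grip_force: 0.0
```

```bash
python3 - <<'E'
from h import *
np.set_printoptions(suppress=True,precision=4)
p,d,c,M=cam("wrist");save('w5',p);np.savez('w5',p=p,d=d,M=M)
W=cloud(d,c,M);h=cv2.cvtColor(p,cv2.COLOR_RGB2HSV)
H,S,V=h[...,0],h[...,1],h[...,2]
box=(abs(W[...,0]-.57)<.08)&(abs(W[...,1]+.22)<.09)&(W[...,2]>.05)
for n,m in dict(blue=(H>100)&(H<130)&(S>110),green=(H>45)&(H<90)&(S>90),red=((H<8)|(H>172))&(S>130),white=(S<50)&(V>110)).items():
    k,l,st,ce=cv2.connectedComponentsWithStats((m&box).astype(np.uint8))
    for i in range(1,k):
        if st[i,4]>150 and max(st[i,2:4])<60: print(n,st[i,4],ce[i],np.median(W[l==i],0))
E
```

```text
blue 464 [283.2759 127.7177] [ 0.542  -0.174   0.0705]
green 467 [332.803  126.6296] [ 0.5488 -0.2226  0.0704]
red 473 [382.2452 125.6195] [ 0.5557 -0.2714  0.0705]
white 513 [332.8402  70.8538] [ 0.5982 -0.2158  0.0841]
white 500 [387.278  69.52 ] [ 0.6056 -0.2649  0.0841]
white 518 [278.2992  72.1023] [ 0.591  -0.1666  0.084 ]
```

View pics/w5.png

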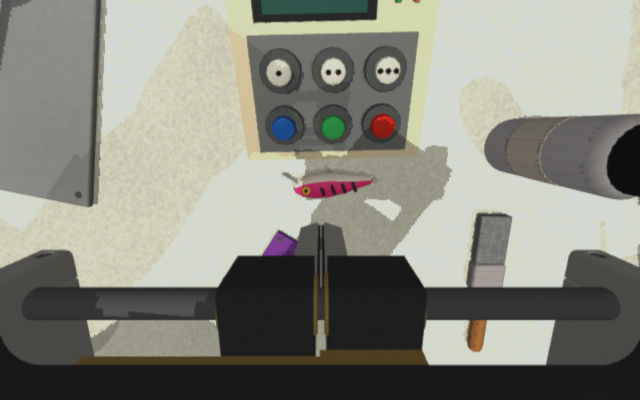

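The view shows the blue key at (283,128), green at (333,127) and two-dot at (333,71), all with clear positions. I go to blue first.

Call:
{"method": "step_arm", "body": {"deltas": [{"dp": [0.54,-0.31,0],"twist": 0},{"dp": [0.54,-0.31,0],"twist": 0},{"dp": [0.54,-0.31,0],"twist": -0.3},{"dp": [0,0,0.97],"twist": 0},{"dp": [0,0,0.97],"twist": 0},{"dp": [0,0,0.97],"twist": 0},{"dp": [0,0,0],"twist": 0},{"dp": [0,0,0],"twist": 0}]}}

```text
time_s: 17.45
ee_pos: [0.5397, -0.1744, 0.0828]
eef_rot: [-3.142, 0.0, 0.137]
force: [-0.5, -0.4, 1.5]
grip_width: 0.0001
grip_force: 0.0
```

Call:
{"method": "step_arm", "body": {"deltas": [{"dp": [0,0,0.1],"twist": 0},{"dp": [0,0,0.1],"twist": 0},{"dp": [0,0,0.1],"twist": 0},{"dp": [0,0,0],"twist": 0},{"dp": [0,0,0],"twist": 0}]}}

```text
time_s: 17.95
ee_pos: [0.5398, -0.1745, 0.0704]
eef_rot: [3.141, -0.001, 0.136]
force: [0.1, -0.9, 3.8]
grip_width: 0.0003
grip_force: 1.6
```

Call:
{"method": "step_arm", "body": {"deltas": [{"dp": [0,0,0.05],"twist": 0},{"dp": [0,0,0.05],"twist": 0},{"dp": [0,0,0],"twist": 0},{"dp": [0,0,0],"twist": 0}]}}

```text
time_s: 18.35
ee_pos: [0.5402, -0.1745, 0.0671]
eef_rot: [3.141, -0.002, 0.136]
force: [-0.6, 1.4, 14.3]
grip_width: 0.0009
grip_force: 7.0
```

Call:
{"method": "step_arm", "body": {"deltas": [{"dp": [0,0,-0.8],"twist": 0},{"dp": [0,0,-0.8],"twist": 0},{"dp": [0,0,0],"twist": 0},{"dp": [0.61,0.61,0],"twist": 0},{"dp": [0.61,0.61,0],"twist": 0},{"dp": [0,0,0],"twist": 0},{"dp": [0,0,0.8],"twist": 0},{"dp": [0,0,0],"twist": 0},{"dp": [0,0,0],"twist": 0}]}}

```text
time_s: 19.25
ee_pos: [0.5937, -0.2156, 0.0974]
eef_rot: [-3.14, 0.002, 0.136]
force: [-0.0, 0.3, 1.0]
grip_width: 0.0007
grip_force: 0.0
```

Call:
{"method": "step_arm", "body": {"deltas": [{"dp": [0,0,0.1],"twist": 0},{"dp": [0,0,0.1],"twist": 0},{"dp": [0,0,0.1],"twist": 0},{"dp": [0,0,0.1],"twist": 0},{"dp": [0,0,0],"twist": 0},{"dp": [0,0,0],"twist": 0}]}}

```text
time_s: 19.85
ee_pos: [0.5946, -0.2161, 0.0823]
eef_rot: [3.141, -0.001, 0.136]
force: [0.3, 0.4, 4.5]
grip_width: 0.0006
grip_force: 1.9
```

Call:
{"method": "step_arm", "body": {"deltas": [{"dp": [0,0,0.05],"twist": 0},{"dp": [0,0,0.03],"twist": 0},{"dp": [0,0,0],"twist": 0},{"dp": [0,0,0],"twist": 0}]}}

```text
time_s: 20.25
ee_pos: [0.595, -0.2162, 0.0802]
eef_rot: [3.141, -0.002, 0.136]
force: [-2.2, 1.4, 13.6]
grip_width: 0.0009
grip_force: 6.9
```

Call:
{"method": "step_arm", "body": {"deltas": [{"dp": [0,0,-0.8],"twist": 0},{"dp": [0,0,-0.8],"twist": 0},{"dp": [0,0,0],"twist": 0},{"dp": [-0.62,0,0],"twist": 0},{"dp": [-0.62,0,0],"twist": 0},{"dp": [0,0,0],"twist": 0},{"dp": [0,0,0.8],"twist": 0},{"dp": [0,0,0.7],"twist": 0},{"dp": [0,0,0],"twist": 0},{"dp": [0,0,0],"twist": 0}]}}

```text
time_s: 21.25
ee_pos: [0.5455, -0.2227, 0.0828]
eef_rot: [-3.141, 0.001, 0.136]
force: [1.0, -0.5, 0.4]
grip_width: 0.0005
grip_force: 0.0
```

Call:
{"method": "step_arm", "body": {"deltas": [{"dp": [0,0,0.1],"twist": 0},{"dp": [0,0,0.1],"twist": 0},{"dp": [0,0,0.1],"twist": 0},{"dp": [0,0,0.1],"twist": 0},{"dp": [0,0,0],"twist": 0},{"dp": [0,0,0],"twist": 0}]}}

```text
time_s: 21.85
ee_pos: [0.5459, -0.223, 0.0674]
eef_rot: [3.141, -0.002, 0.136]
force: [0.5, 0.1, 5.7]
grip_width: 0.0008
grip_force: 2.7
```

Call:
{"method": "step_arm", "body": {"deltas": [{"dp": [0,0,0.04],"twist": 0},{"dp": [0,0,0],"twist": 0},{"dp": [0,0,0],"twist": 0}]}}

```text
time_s: 22.15
ee_pos: [0.5462, -0.223, 0.0668]
eef_rot: [3.14, -0.003, 0.136]
force: [-2.1, 1.8, 15.9]
grip_width: 0.0003
grip_force: 8.0
```

Call:
{"method": "step_arm", "body": {"deltas": [{"dp": [0,0,-0.8],"twist": 0},{"dp": [0,0,-0.8],"twist": 0},{"dp": [0,0,-0.8],"twist": 0},{"dp": [0,0,0],"twist": 0},{"dp": [0,0,0],"twist": 0}]}}

```text
time_s: 22.65
ee_pos: [0.5452, -0.2228, 0.1609]
eef_rot: [3.141, -0.0, 0.136]
force: [0.1, -0.0, -0.8]
grip_width: 0.0008
grip_force: 0.0
```

```bash
python3 - <<'E'
from h import *
p,d,c,M=cam("top");W=cloud(d,c,M);z=W[...,2]
h=cv2.cvtColor(p,cv2.COLOR_RGB2HSV);v,u=np.mgrid[:400,:640]
m=(h[...,0]<14)&(h[...,1]>130)&(u>240)&(u<275)&(v>195)&(v<242)&(z>.05)
print(m.sum(),np.median(W[m],0))
print(ctrl.get_obs()['force'])
print(ctrl.hand_in())
E
```

```text
51 [0.53440181 0.19875692 0.06482777]
[-0.05281084  0.19266336 -0.03599433]
the job is handed in; nothing more can be done
None
```

I handed the job in at about 23 s. The eye measured within about 1 mm of the nozzle's axis and the holder was released. The blue, two-dot and green keys were each pressed to the stop (13–16 N) and released in that order; the hand-in gave no verdict.

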